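Fit the keyed knob to the viewing carousel and bring the red dish to the microscope

TASK

The turning knob is off the finds carousel. Fit it over the keyed shaft in the middle, its slot lined up with the key, so that it sits fully down on the collar; then turn the carousel with the knob until the red dish stands right at the red arrow under the little microscope, and let go. Touch only the knob, never the carousel or its stand (the finds are fragile), and leave the other things on the table where they are.

Things in the scene. Friction and masses are not known exactly. Their poses are not given: they have to be found in the camera images.
- knob: Loose knob, 0.08 to 0.17 kg, upright on the table, bore downwards. Origin: centre of its underside; z up, x to the side where the bore's key slot lies. Black round skirt 56 mm across, 39 mm high, with a blue grip bar on it (68 mm high over all). The bore opens below, 34 mm deep, 18.4 mm across, with one slot 8 mm wide reaching 15.5 mm from the axis on the +x side.
- knob_bar (a point): Middle of the knob's blue grip bar, on its axis 53.5 mm above its underside, axes as the knob's. The bar is 52 mm long (x), 12 mm thick (y), 29 mm high, standing on the skirt. Yellow stripes on the +x half of its top, on its +x end and down the skirt mark the slot side.
- shaft_foot (a point): Point on the carousel's axis on top of its dark collar (60 mm across, 52 mm above the table), where the underside centre of the seated knob comes to lie. Turns with the carousel; x points to the key and the red dish. From here a steel shaft 16 mm across rises 30 mm (top 3 mm tapered). Fitted, the knob has about 6 degrees of play either way.
- key (a point): Middle of the top of the brass key on the shaft, axes as shaft_foot. The key is 5 mm wide, reaches from the shaft to 13 mm from the axis, and rises 22 mm above the collar, so the shaft's tip stands 8 mm above it. A yellow stripe on collar and disc runs on from the key to the red dish.
- red_dish (a point): Middle of the top of the red specimen dish, 36 mm across, 10 mm high, on the carousel's disc (208 mm across, top 42 mm above the table), 81 mm from the axis. Five white dishes of the same size stand on the disc at the same radius, 60 degrees apart.
- index (a point): Tip of the red arrow on the fixed stand, 105 mm from the carousel's axis, 46 mm above the table, its x pointing outwards from the axis. The red dish is in place when it lies on the line from the axis to this point. Behind the arrow, 130 to 180 mm from the axis, stands the small white microscope, up to 115 mm high.
- carousel (a joint): Angle of the carousel about its upright axis, rad, growing counter-clockwise seen from above; 0 when the red dish is exactly at the red arrow. It starts between 0.5 and 1.4, so the knob has to be turned clockwise. Stiff enough to stay where it is left (about 0.1 N m to turn it).
- stand: Fixed round grey stand of the carousel, 236 mm across, bearing the red arrow and the microscope on its +x side. Origin: centre of its underside on the table.
- pin_block: Bystander: small white block 42 x 30 x 16 mm with six pins standing in it to 37 mm. Origin: centre of the underside.
- jar: Bystander: closed jar 42 mm across, 45 mm high. Origin: centre of the underside.
- tweezers: Bystander: steel tweezers 115 mm long lying flat. Origin: their middle.
- magnifier: Bystander: black magnifying glass lying flat, 80 mm across, handle 100 mm. Origin: centre of the lens underside.
- brush: Bystander: brush lying on the table. Origin: near its middle.
- iron_knife: Bystander: rusty iron knife blade 155 mm long lying in the dark eight-sided tray. Origin: underside near its middle.
Not all that is in view belongs to the job. Of the things that look like the knob, the larger one is meant.

How it is judged (in metres and radians):
On the way:
1. the knob sits fully down on the carousel's collar, key in slot (z of knob in the frame of shaft_foot between -0.003 and 0.0035 m and horizontal distance between knob and shaft_foot below 0.004 m and angle between the x axis of knob and the x axis of shaft_foot, either way round below 0.25 rad and angle between knob's own z axis and vertical below 0.08 rad), for 0.2 s.
At the end, for the whole second after the job is handed in: The knob sits on the keyed shaft with its underside within 3.5 mm of the collar, within 4 mm of the axis, upright (0.08 rad) and its slot in line with the key (0.25 rad); the carousel stands within 0.12 rad of the red dish being at the red arrow; carousel and knob are at rest (all of step 1 and value of joint carousel between -0.12 and 0.12 rad and velocity of joint carousel between -0.03 and 0.03 rad/s and linear speed of knob below 0.02 m/s); the robot touches nothing.
It fails at once if the robot itself presses on the carousel or its stand (disc, dishes, shaft, microscope) with more than 2 N (contact force between any of the fingers, the arm and stand above 2 N).
It fails at once if a bystander (pin block, jar, tweezers, magnifier, brush or knife) is moved more than 30 mm (distance of any of pin_block, jar, tweezers, magnifier, brush, iron_knife from where it was at the start of the episode above 0.03 m).
It also fails if it takes over 45 s, if anything falls off the work surface, if the arm or the gripper's body presses on something with over 40 N, if the wrist force passes 120 N, or if a joint passes its speed limit or range.

ROBOT

A 6-joint arm with a two-finger parallel gripper is mounted at the origin on the work surface. World frame = base frame: x ahead of the robot, y to its left, z up, the work surface at z = 0. Lengths are in mm, angles in rad, forces in N, time in s.
With the tool pointing down it reaches from about 275 to 750 mm from the base axis. Payload 10.2 kg.
Tool frame: the origin (TCP) lies midway between the tips of the shut fingers; the grasp point (between the pads) lies 19 mm behind it; z points along the fingers, y is the direction in which the jaws open and shut (so a half turn about z gives the same grasp; the last joint's range is limited). The gripper opens to 85 mm and grips with 20 to 120 N. Pads are 22 mm wide; open, the fingers measure 114 mm over their backs; the gripper's body (76 mm by 85 mm) begins 54 mm behind the grasp point. The pads swing forward as they close: fully open they stand 13 mm farther back than shut.
Start: joints at [0.954, 0.313, 1.498, -0, 1.331, -0.223], TCP at [201.456, 484.816, 231.294] pointing down, gripper open.
Joint ranges: [-2.94, 2.94], [-0.97, 2.17], [0.19, 2.56], [-1.23, 4.37], [0.02, 3.11], [-2.88, 2.88]. Speed limits (rad/s): [2.39, 2.39, 3.01, 3.14, 3.14, 3.14].

INTERFACE

Orientations are given as a unit quaternion [w, x, y, z].
In Python, from rig import ctrl, capture, calibration, order gives the robot as it stands.
- The arm moves only by the tool jog_arm, never from a script. Its argument "rows" is a list that holds one entry, the list of rows, each a list of 6 numbers: the shift along the tool's x, y, z as a fraction of full scale, then the turn, a rotation vector about the tool's x, y, z as a fraction of full scale. In form: [[[x, y, z, ax, ay, az], ...]]. A call has 1 to 8 rows; each row is the pose to reach, as a shift and turn from the pose commanded when the call began, along the tool's axes at that moment; what a row does not reach only later rows make up. Full scale, the value 1, is 0.15 m for a shift and pi/2 rad for a turn. A row lasts 1/12 s, in which the tool goes at most 41.7 mm and 7.16 degrees, less where a joint would pass 70% of its speed; a pose out of reach is approached as far as the arm can. A call with a number of a shift or a turn outside -1 to 1 is refused whole. A call with a gripper value outside its range is refused whole. "jaw" is the gripper command: -1 is fully open, 1 is shut, values between are in proportion, set as the call begins (left out, the last holds). The fingers move at their own pace and stop on an object; "grip_force" is the grip in N (left out, the last holds). Time passes only in rows, so rows that repeat a pose let the fingers close. It gives the time, the measured TCP pose, the force and the opening at its end, in the units of the state.
- ctrl.sense(): the state, without advancing time (a new reading comes with each control period).
- capture(name): name is "side" or "top" or "wrist"; returns the picture (480x640x3 uint8, red, green, blue); there is no depth.
- calibration(name): a dict with "fov_y" (degrees; the focal length in pixels is half the picture's height over the tangent of half this angle, whatever the lens; pixels are square), "cx", "cy" (the principal point, pixels), "k1" (the pictures are not rectified: a ray, as slopes to the right and down, at radius r is drawn at 1 + k1 r^2 times it, then the intrinsics apply), "view" (4x4, takes a point from world to camera coordinates); the wrist camera has in their place "mount" (4x4, takes a point from camera to tool coordinates, whose origin is the TCP and whose axes are the flange's). Camera axes: x right, y down, z forward; pixel columns grow to the right and rows downward; lengths in mm; the calibration is good to about 2 mm. A picture is of the moment at which its call begins: read the wrist's pose just before it. calibration takes no time and is no camera call.
- order.finish_job(): hands the job in, once; it reports no verdict.
The state is a dict: "time_s": time; "joints": joint angles; "dq": joint speeds; "tau": joint torques, N m; "eef_pos": TCP position; "ee_rot": TCP orientation; "force": force on the tool from outside, world axes, zero at the start; "wrist_torque": the same for the moment, N m; "grip_width": opening from 0.0 (shut) to 1.0 (fully open).
Only numpy, scipy, OpenCV 4.12 (cv2) and the standard library are available. Lean on these libraries where they do the work, as an engineer would, in place of code of your own. Each camera call takes 0.05 s, during which the arm holds its last target.

## Working session

There is one attempt and no reset: what is moved stays moved. The work goes in short steps, Python scripts to look and compute and a tool call to move; the robot and the scene stay as the last step left them, time stands still between calls to the robot, and variables do not carry over. Pictures are saved under pics/ and viewed, and the job is handed in when it is done.

Besides the shell and the picture viewer there is one more tool, called after "Call:" by a JSON object that holds its "op" and its "data", one argument or row to a line. jog_arm: Moves the arm, as the interface text tells. Shift numbers are shares of 0.15 m and turn numbers shares of pi/2 rad, none past 1 either way. Its arguments: {"type":"object","properties":{"rows":{"type":"array","items":{"type":"array","items":{"type":"array","items":{"type":"number"}}}},"jaw":{"type":"number"},"grip_force":{"type":"number"}},"required":["rows"]}

```bash
mkdir -p pics; ls; python3 - <<'E'
from rig import ctrl, capture, calibration, order
import cv2
s=ctrl.sense(); print({k:s[k] for k in ('time_s','eef_pos','ee_rot','grip_width','force')})
for n in ('side','top','wrist'):
    cv2.imwrite(f'pics/{n}0.png',capture(n)[:,:,::-1]); print(n,calibration(n))
E
```

```text
pics
{'time_s': 0.0, 'eef_pos': array([201.3057129 , 484.59730068, 230.75960721]), 'ee_rot': array([-2.51633326e-04,  1.95626284e-01,  9.80678320e-01, -5.71365517e-04]), 'grip_width': 0.9982499853628544, 'force': array([-0.3606859 ,  0.42686654,  0.87937087])}
side {'fov_y': 57.945751662401925, 'cx': 319.3590975660196, 'cy': 238.97127534795374, 'k1': -0.09883477144046972, 'view': array([[ 8.92390015e-01, -4.51237558e-01,  4.97270687e-03,
        -4.42164128e+02],
       [-3.13126858e-01, -6.27115129e-01, -7.13216787e-01,
         1.63345642e+02],
       [ 3.24948661e-01,  6.34910451e-01, -7.00925878e-01,
         1.22753751e+03],
       [ 0.00000000e+00,  0.00000000e+00,  0.00000000e+00,
         1.00000000e+00]])}
top {'fov_y': 45.71674974954979, 'cx': 318.722253395621, 'cy': 230.65155180908425, 'k1': -0.01435567929343862, 'view': array([[-2.92022745e-02, -9.99554785e-01, -6.12034721e-03,
        -4.14045733e+01],
       [-9.84177309e-01,  2.98224649e-02, -1.74658655e-01,
         5.12379322e+02],
       [ 1.74763418e-01,  9.23076885e-04, -9.84610022e-01,
         1.34624437e+03],
       [ 0.00000000e+00,  0.00000000e+00,  0.00000000e+00,
         1.00000000e+00]])}
wrist {'fov_y': 67.18929630311821, 'cx': 316.2185964957125, 'cy': 237.94314698697744, 'k1': 0.002732390249084197, 'mount': array([[ 6.46017337e-04, -9.54438185e-01, -2.98407999e-01,
         7.66502806e+01],
       [ 9.99999255e-01,  9.25639540e-04, -7.95718837e-04,
        -9.49487076e-01],
       [ 1.03568269e-03, -2.98407263e-01,  9.54438072e-01,
        -1.42495751e+02],
       [ 0.00000000e+00,  0.00000000e+00,  0.00000000e+00,
         1.00000000e+00]])}
```

View pics/side0.png

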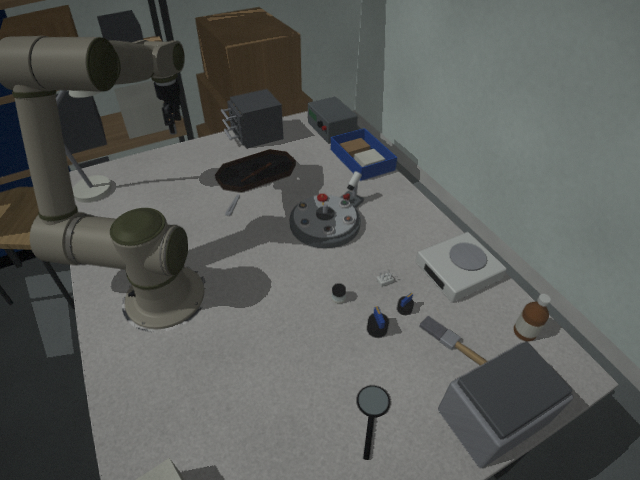

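View pics/top0.png

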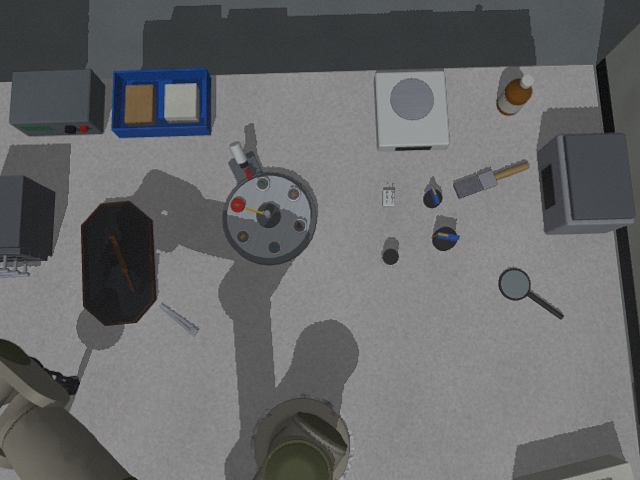

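View pics/wrist0.png

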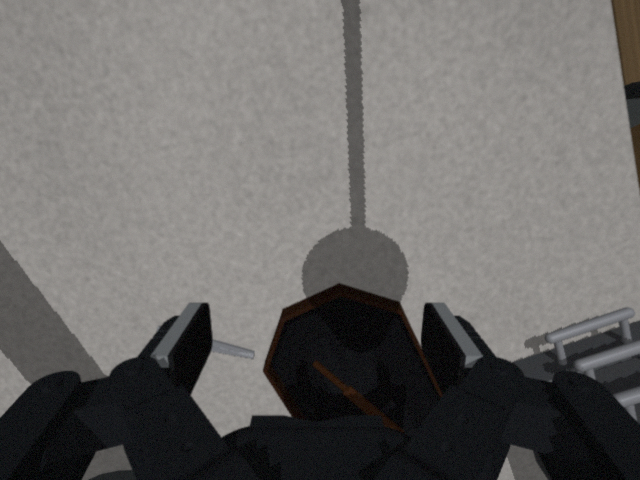

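Top view: the larger knob is at about (445,238), the smaller look-alike at (432,198). The carousel is at (269,217) with the red dish at (238,204), and the arrow/microscope is at about (247,170). Next I'll enlarge both areas.

```bash
cat > h.py <<'E'
import numpy as np, cv2
from scipy.spatial.transform import Rotation as R
from rig import ctrl, capture, calibration, order
def rot(s):
    q=np.asarray(s['ee_rot']); return R.from_quat([q[1],q[2],q[3],q[0]])
def view(name,s=None):
    c=calibration(name)
    if name!='wrist': return c,np.array(c['view'])
    T=np.eye(4); T[:3,:3]=rot(s).as_matrix(); T[:3,3]=s['eef_pos']
    return c,np.linalg.inv(T@np.array(c['mount']))
def ray(name,px,s=None):
    c,V=view(name,s); f=240/np.tan(np.radians(c['fov_y']/2))
    d=np.array([(px[0]-c['cx'])/f,(px[1]-c['cy'])/f]); u=d.copy()
    for _ in range(20): u=d/(1+c['k1']*(u@u))
    Ri=V[:3,:3].T; return -Ri@V[:3,3], Ri@np.array([u[0],u[1],1])
def onz(name,px,z,s=None):
    o,d=ray(name,px,s); return o+d*(z-o[2])/d[2]
def proj(name,p,s=None):
    c,V=view(name,s); f=240/np.tan(np.radians(c['fov_y']/2))
    q=V[:3,:3]@np.asarray(p,float)+V[:3,3]; u=q[:2]/q[2]; u=u*(1+c['k1']*(u@u)); return u*f+[c['cx'],c['cy']]
E
python3 - <<'E'
from h import *
im=cv2.imread('pics/top0.png')
a=cv2.resize(im[205:265,410:490],None,fx=8,fy=8,interpolation=2)
b=cv2.resize(im[135:270,205:325],None,fx=5,fy=5,interpolation=2)[:600]
cv2.imwrite('pics/k0.png',a);cv2.imwrite('pics/c0.png',b)
print(onz('top',(445,238),50),onz('top',(269,215),60),onz('top',(238,204),52))
E
```

```text
[ 482.63381187 -362.50505981   50.        ] [550.52809848  63.0198557   60.        ] [582.0812467  139.46947136  52.        ]
```

View pics/k0.png

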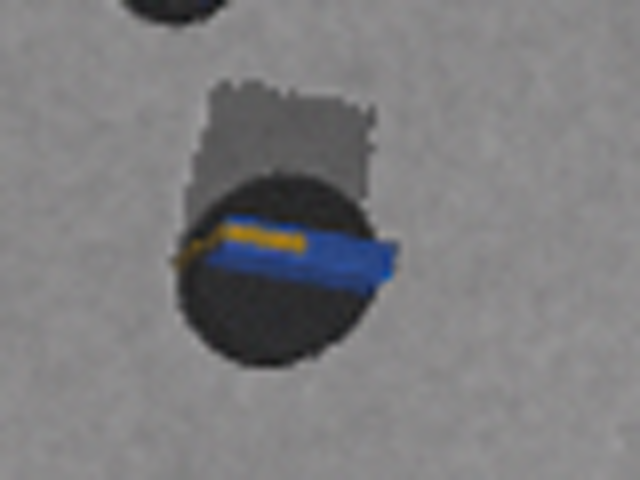

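View pics/c0.png

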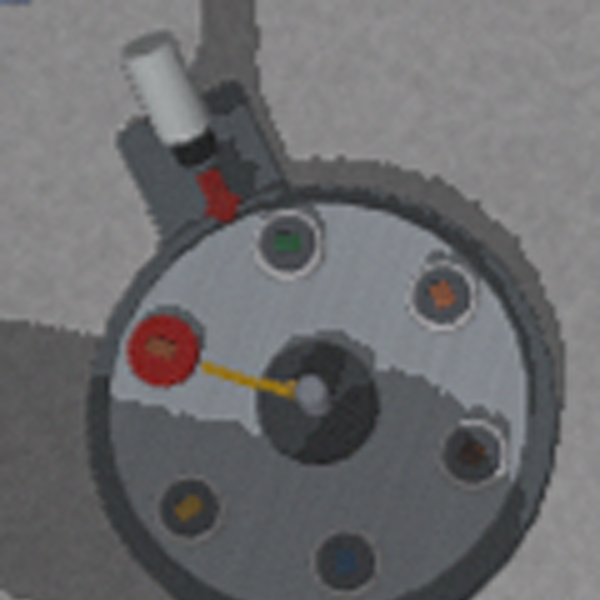

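```bash
python3 - <<'E'
from h import *
C=onz('top',(267.6,214),82);D=onz('top',(237.4,205),52);I=onz('top',(250,178.6),46)
c2=onz('top',(205+318/5,135+402/5),52)
print(C,c2,D,I)
for P in(D,I): d=(P-C)[:2]; print(np.hypot(*d),np.arctan2(d[1],d[0]))
# knob
a=onz('top',(410+222/8,205+230/8),68);b=onz('top',(410+305/8,205+243/8),68)
K=onz('top',(410+275/8,205+275/8),30)
d=a-b;print(K,a,b,np.arctan2(d[1],d[0]))
s=ctrl.sense();print(rot(s).as_matrix().round(3))
E
```

```text
[548.4800528   64.37160181  82.        ] [551.2296379   64.72586041  52.        ] [579.6127545  140.95383565  52.        ] [647.21044673 110.22395696  46.        ]
82.66851670906301 1.1846764140031714
108.85829852828165 0.4347805616996847
[ 482.40405807 -365.19801754   30.        ] [ 490.64020617 -341.80604459   68.        ] [ 485.94000998 -366.40940551   68.        ] 1.382031979376709
[[-0.923  0.384 -0.001]
 [ 0.384  0.923 -0.001]
 [ 0.    -0.001 -1.   ]]
```

```bash
cat >> h.py <<'E'
def plan(xyz,psi,s=None):
    """fractions for going to xyz with tool down, tool x at world angle psi"""
    s=s or ctrl.sense(); Rm=rot(s)
    Rt=R.from_matrix(np.array([[np.cos(psi),np.sin(psi),0],[np.sin(psi),-np.cos(psi),0],[0,0,-1]]))
    sh=Rm.inv().apply(np.asarray(xyz)-s['eef_pos'])/150; tr=(Rm.inv()*Rt).as_rotvec()/(np.pi/2)
    return np.round(sh,4),np.round(tr,4)
E
python3 - <<'E'
from h import *
print(plan((478,-405,200),1.38))
E
```

```text
(array([-3.979 , -4.7691,  0.2096]), array([-6.000e-04,  3.000e-04,  8.708e-01]))
```

Call:
{"op": "jog_arm", "data": {
  "rows": [
    [[-0.83,-1,0,0,0,0],[-0.83,-1,0,0,0,0],[-0.83,-1,0,0,0,0],[-0.83,-1,0,0,0,0],[-0.83,-1,0,0,0,0]]
  ]
}}

```text
time_s: 0.57
eef_pos: [258.9, 296.0, 231.1]
ee_rot: [-0.0, 0.196, 0.981, -0.0]
force: [0.4, 0.4, 0.4]
grip_width: 1.0
```

Call:
{"op": "jog_arm", "data": {
  "rows": [
    [[-0.83,-1,0,0,0,0],[-0.83,-1,0,0,0,0],[-0.83,-1,0,0,0,0],[-0.83,-1,0,0,0,0],[-0.83,-1,0,0,0,0]]
  ]
}}

```text
time_s: 0.98
eef_pos: [316.5, 109.6, 231.4]
ee_rot: [0.0, 0.196, 0.981, -0.0]
force: [-0.0, 0.6, 0.2]
grip_width: 1.002
```

Call:
{"op": "jog_arm", "data": {
  "rows": [
    [[-0.83,-1,0,0,0,0],[-0.83,-1,0,0,0,0],[-0.83,-1,0,0,0,0],[-0.83,-1,0,0,0,0],[-0.83,-1,0,0,0,0]]
  ]
}}

```text
time_s: 1.4
eef_pos: [374.0, -77.3, 231.3]
ee_rot: [0.0, 0.197, 0.98, -0.0]
force: [1.0, 1.0, -0.7]
grip_width: 1.0
```

Call:
{"op": "jog_arm", "data": {
  "rows": [
    [[-0.83,-1,0,0,0,0.3],[-0.83,-1,0,0,0,0.3],[-0.83,-1,0,0,0,0.3],[-0.83,-1,0,0,0,0.3],[-0.83,-1,0,0,0,0.3]]
  ]
}}

```text
time_s: 1.82
eef_pos: [431.3, -263.6, 230.7]
ee_rot: [-0.0, 0.422, 0.906, -0.0]
force: [0.6, 0.9, -0.8]
grip_width: 1.002
```

```bash
python3 - <<'E'
from h import *
s=ctrl.sense();print(s['time_s'],s['eef_pos'],s['joints'])
print(plan((478,-405,200),1.38))
E
```

```text
1.8167 [ 431.32033724 -263.57189715  230.74974711] [-7.80536102e-01  2.70407671e-01  1.55590933e+00 -3.01067574e-04
  1.31544654e+00 -1.47929537e+00]
(array([-0.9221, -0.3682,  0.205 ]), array([-2.000e-04,  0.000e+00,  5.664e-01]))
```

Call:
{"op": "jog_arm", "data": {
  "rows": [
    [[-0.92,-0.37,0.2,0,0,0.566],[-0.92,-0.37,0.2,0,0,0.566],[-0.92,-0.37,0.2,0,0,0.566],[-0.92,-0.37,0.2,0,0,0.566],[-0.92,-0.37,0.2,0,0,0.566],[-0.92,-0.37,0.2,0,0,0.566],[-0.92,-0.37,0.2,0,0,0.566],[-0.92,-0.37,0.2,0,0,0.566]]
  ]
}}

```text
time_s: 2.48
eef_pos: [478.3, -401.4, 200.8]
ee_rot: [-0.0, 0.77, 0.638, -0.0]
force: [0.4, -0.1, -0.1]
grip_width: 1.0
```

```bash
python3 - <<'E'
from h import *
s=ctrl.sense();print(s['time_s'],s['eef_pos'],s['dq'].max())
print(plan((478,-405,200),1.38))
im=capture('wrist');cv2.imwrite('pics/w1.png',im[:,:,::-1])
E
```

```text
2.4833 [ 478.27538372 -401.41326263  200.78250122] 0.0030867424457122574
(array([-0.0238,  0.0027,  0.0052]), array([-0.0004, -0.0004,  0.0017]))
```

View pics/w1.png

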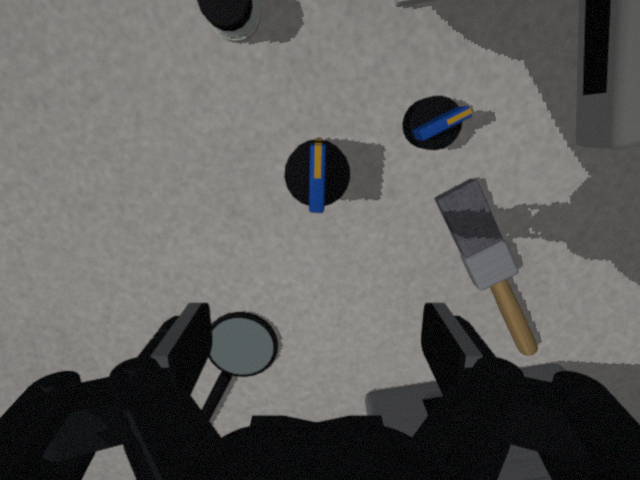

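```bash
python3 - <<'E'
import cv2
im=cv2.imread('pics/w1.png')
cv2.imwrite('pics/w1z.png',cv2.resize(im[130:220,270:370],None,fx=6,fy=6,interpolation=2))
E
```

```text
(no output)
```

View pics/w1z.png

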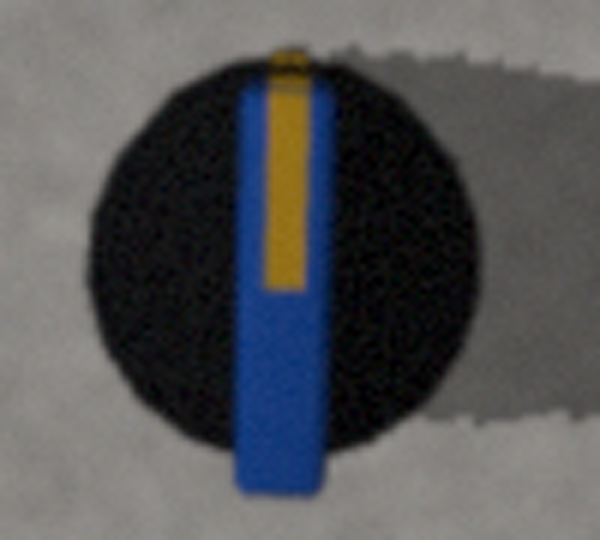

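```bash
python3 - <<'E'
from h import *
s=ctrl.sense()
P=lambda x,y:(270+(x+.5)/6-.5,130+(y+.5)/6-.5)
a=onz('wrist',P(286,90),68,s);b=onz('wrist',P(281,490),68,s);c=onz('wrist',P(286,290),68,s)
d=a-b;print(a,b,c,(a+b)/2,np.hypot(*d[:2]),np.arctan2(d[1],d[0]))
l=onz('wrist',P(88,262),39,s);r=onz('wrist',P(480,262),39,s);u=onz('wrist',P(285,58),39,s);dn=onz('wrist',P(285,456),20,s)
print((l+r)/2,np.linalg.norm(l-r))
K=(a+b)/2; psi=np.arctan2(d[1],d[0]); print(plan((K[0],K[1],60),psi),psi)
m=[proj('top',q) for q in(a,b)];print(m)
E
```

```text
[ 489.5352613  -341.01211382   68.        ] [ 479.78821864 -390.52857735   68.        ] [ 485.10743591 -365.14444718   68.        ] [ 484.66173997 -365.77034559   68.        ] 50.466672185845205 1.3764367511047655
[ 484.85856376 -365.27400427   39.        ] 54.6297533722195
(array([ 0.2404, -0.001 ,  0.9399]), array([-0.0003, -0.0002,  0.0073])) 1.3764367511047655
[array([437.44970424, 234.21374892]), array([458.35096457, 237.60509639])]
```

Call:
{"op": "jog_arm", "data": {
  "rows": [
    [[0.242,-0.002,0.85,0,0,0.003],[0.242,-0.002,0.85,0,0,0.003],[0.242,-0.002,0.85,0,0,0.003],[0.242,-0.002,0.85,0,0,0.003],[0.242,-0.002,0.85,0,0,0.003]]
  ]
}}

```text
time_s: 2.95
eef_pos: [484.1, -364.4, 72.1]
ee_rot: [-0.002, 0.769, 0.639, -0.0]
force: [0.0, -0.7, 0.5]
grip_width: 0.996
```

```bash
python3 - <<'E'
from h import *
s=ctrl.sense();print(s['time_s'],s['eef_pos'])
print(plan((484.8,-365.5,44),1.377))
im=capture('wrist');cv2.imwrite('pics/w2.png',im[:,:,::-1])
E
```

```text
2.95 [ 484.11206499 -364.39481093   72.11231444]
(array([-0.0069,  0.0066,  0.1874]), array([-0.0024, -0.0018,  0.0058]))
```

View pics/w2.png

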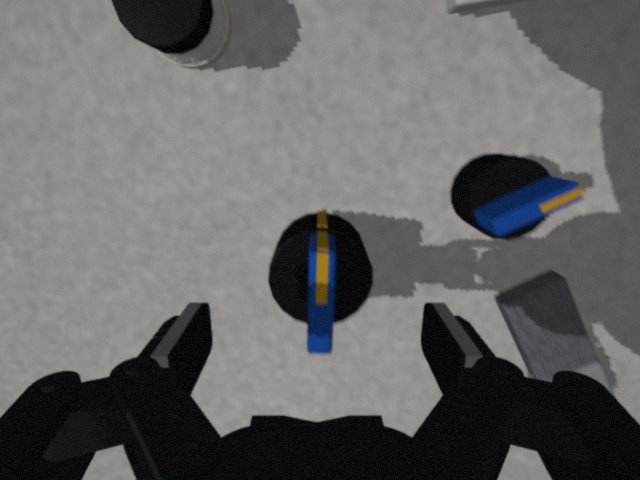

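Call:
{"op": "jog_arm", "data": {
  "rows": [
    [[-0.007,0.006,0.187,0,0,0.004],[-0.007,0.006,0.187,0,0,0.004],[-0.007,0.006,0.187,0,0,0.004]]
  ]
}}

```text
time_s: 3.25
eef_pos: [485.7, -367.8, 47.5]
ee_rot: [0.001, 0.772, 0.635, -0.0]
force: [-0.3, 0.1, 0.5]
grip_width: 0.999
```

Call:
{"op": "jog_arm", "data": {
  "rows": [
    [[0,0,0,0,0,0],[0,0,0,0,0,0],[0,0,0,0,0,0],[0,0,0,0,0,0],[0,0,0,0,0,0],[0,0,0,0,0,0],[0,0,0,0,0,0],[0,0,0,0,0,0]]
  ],
  "jaw": 1,
  "grip_force": 60
}}

```text
time_s: 3.92
eef_pos: [485.6, -367.1, 46.2]
ee_rot: [0.0, 0.772, 0.635, 0.0]
force: [-0.9, -0.1, 3.6]
grip_width: 0.127
```

```bash
python3 - <<'E'
from h import *
s=ctrl.sense();print(s['time_s'],s['eef_pos'],s['grip_width'],s['force'])
im=capture('wrist');cv2.imwrite('pics/w3.png',im[:,:,::-1])
E
```

```text
3.9167 [ 485.5739617  -367.07507276   46.18835522] 0.12737111771466755 [-0.87466941 -0.09765868  3.57928448]
```

View pics/w3.png

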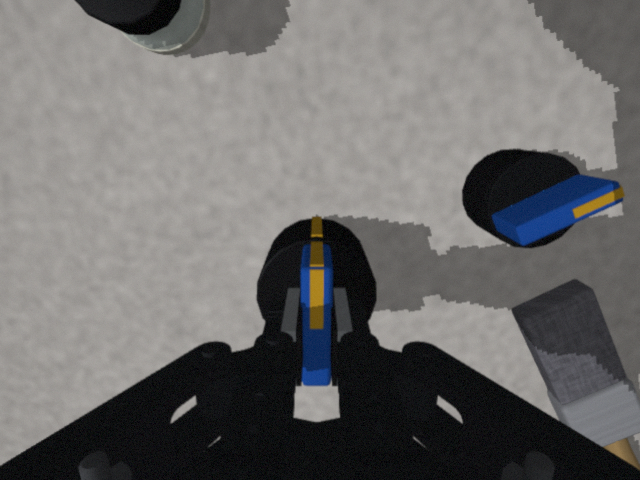

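Call:
{"op": "jog_arm", "data": {
  "rows": [
    [[0,0,-0.9,0,0,0],[0,0,-0.9,0,0,0],[0,0,-0.9,0,0,0],[0,0,-0.9,0,0,0],[0,0,-0.9,0,0,0]]
  ]
}}

```text
time_s: 4.38
eef_pos: [486.2, -367.6, 183.9]
ee_rot: [0.003, 0.772, 0.635, 0.0]
force: [0.8, 0.1, -1.7]
grip_width: 0.123
```

```bash
python3 - <<'E'
from h import *
s=ctrl.sense();print(s['time_s'],s['eef_pos'],s['grip_width'],s['force'])
print(plan((523,0,185),1.185))
im=capture('wrist');cv2.imwrite('pics/w4.png',im[:,:,::-1])
cv2.imwrite('pics/w4z.png',cv2.resize(im[200:400,240:400,::-1],None,fx=3,fy=3,interpolation=2))
E
```

```text
4.3833 [ 486.22312997 -367.61961869  183.8986311 ] 0.12262580413671056 [ 0.79264653  0.07242139 -1.68813423]
(array([ 2.452 , -0.2322, -0.0172]), array([0.0032, 0.002 , 0.122 ]))
```

View pics/w4z.png

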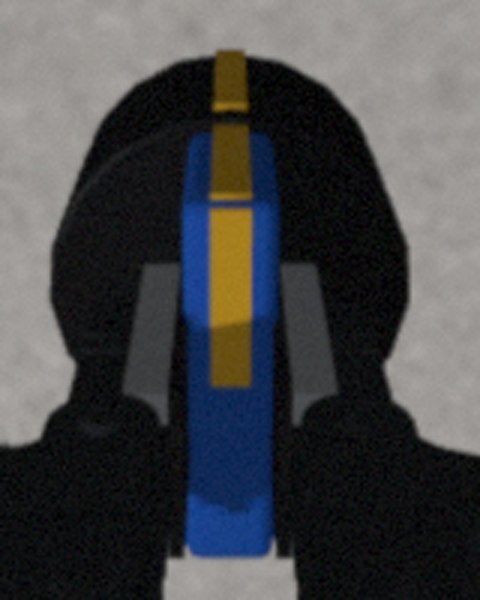

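Call:
{"op": "jog_arm", "data": {
  "rows": [
    [[0.98,-0.09,0,0,0,0.12],[0.98,-0.09,0,0,0,0.12],[0.98,-0.09,0,0,0,0.12],[0.98,-0.09,0,0,0,0.12]]
  ]
}}

```text
time_s: 4.77
eef_pos: [499.5, -215.6, 177.9]
ee_rot: [-0.003, 0.828, 0.56, -0.001]
force: [-0.1, 0.1, -1.2]
grip_width: 0.122
```

```bash
python3 - <<'E'
from h import *
c=calibration('wrist');M=np.array(c['mount']);f=240/np.tan(np.radians(c['fov_y']/2))
def tool(px,z):
    d=M[:3,:3]@np.array([(px[0]-c['cx'])/f,(px[1]-c['cy'])/f,1]);o=M[:3,3];return o+d*(z-o[2])/d[2]
Q=lambda x,y:(240+(x+.5)/3-.5,200+(y+.5)/3-.5)
for p in((231,204),(231,555),(231,386)): print(tool(Q(*p),-21.8))
print(tool(Q(52,260),46.2-30),tool(Q(408,260),46.2-30))
s=ctrl.sense();print(s['time_s'],s['eef_pos'],s['grip_width'],s['force'])
print(plan((523,0,185),1.185))
E
```

```text
[ 26.23994044  -0.21634926 -21.8       ]
[-24.26682389  -0.16525455 -21.8       ]
[  1.44165699  -0.1912623  -21.8       ]
[  1.12231257 -28.81876054  16.2       ] [ 1.15895407 28.20600297 16.2       ]
4.7667 [ 499.51346428 -215.61662606  177.90299717] 0.12179147291010622 [-0.07193133  0.072566   -1.21608324]
(array([ 1.3925, -0.3901, -0.0421]), array([-0.0036, -0.0014,  0.0028]))
```

Call:
{"op": "jog_arm", "data": {
  "rows": [
    [[0.7,-0.2,-0.04,0,0,0],[0.7,-0.2,-0.04,0,0,0],[0.7,-0.2,-0.04,0,0,0]]
  ]
}}

```text
time_s: 5.02
eef_pos: [510.8, -107.7, 184.2]
ee_rot: [-0.002, 0.828, 0.56, -0.001]
force: [0.4, 0.4, -1.5]
grip_width: 0.124
```

Call:
{"op": "jog_arm", "data": {
  "rows": [
    [[0.69,-0.19,0,0,0,0],[0.69,-0.19,0,0,0,0],[0.69,-0.19,0,0,0,0],[0.69,-0.19,0,0,0,0],[0.69,-0.19,0,0,0,0],[0.69,-0.19,0,0,0,0]]
  ]
}}

```text
time_s: 5.52
eef_pos: [523.5, -5.0, 185.0]
ee_rot: [-0.001, 0.829, 0.56, -0.001]
force: [0.8, 0.1, -2.0]
grip_width: 0.124
```

```bash
python3 - <<'E'
from h import *
s=ctrl.sense();print(s['time_s'],s['eef_pos'],s['grip_width'],s['force'],abs(s['dq']).max())
print(plan((523,0,185),1.185))
im=capture('wrist');cv2.imwrite('pics/w5.png',im[:,:,::-1])
E
```

```text
5.5167 [523.47157842  -5.02986925 184.98565818] 0.12404752584555097 [ 0.79440694  0.08871569 -2.02257989] 0.01985570830324551
(array([ 0.0299, -0.0154, -0.0001]), array([-0.002 ,  0.0005,  0.0018]))
```

View pics/w5.png

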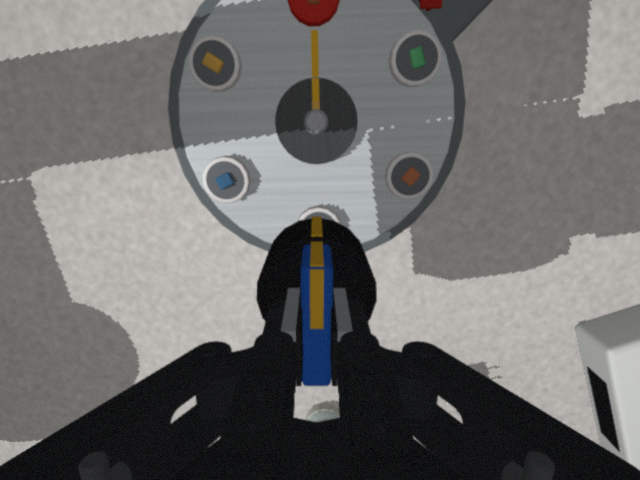

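```bash
python3 - <<'E'
import cv2
im=cv2.imread('pics/w5.png')
cv2.imwrite('pics/w5z.png',cv2.resize(im[20:170,260:370],None,fx=4,fy=4,interpolation=2))
E
```

```text
(no output)
```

View pics/w5z.png

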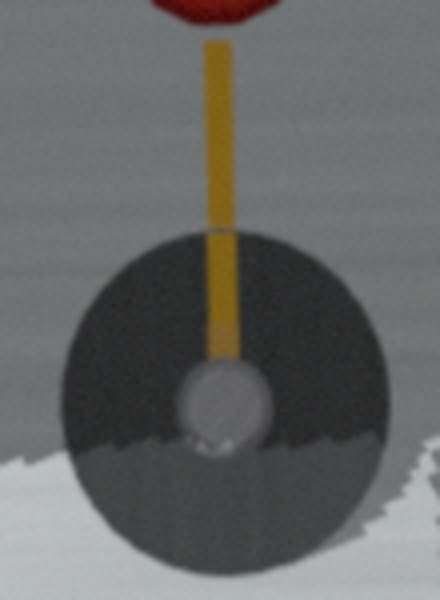

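```bash
python3 - <<'E'
from h import *
s=ctrl.sense()
P=lambda x,y:(260+(x+.5)/4-.5,20+(y+.5)/4-.5)
sh=onz('wrist',P(225,405),82,s);co=[onz('wrist',P(*p),52,s) for p in((62,403),(389,403),(225,230),(225,576))]
cc=sum(co)/4
print(sh,cc,np.linalg.norm(co[0]-co[1]),np.linalg.norm(co[2]-co[3]))
a=onz('wrist',P(218.5,42),42,s);b=onz('wrist',P(222,228),42,s);k=onz('wrist',P(223.5,340),74,s)
for p,q in((a,b),(a,cc),(b,cc),(k,sh)): d=p-q;print(np.arctan2(d[1],d[0]))
m=rot(s).as_matrix()[:,0];print('psi',np.arctan2(m[1],m[0]))
E
```

```text
[551.8332388   66.76415707  82.        ] [551.81213897  66.86826722  52.        ] 59.33626198939721 59.742872063576876
1.207279477039667
1.2074014378374693
1.2075199370934457
1.214117378048496
psi 1.1870611453564421
```

```bash
python3 - <<'E'
from h import *
print(plan((535.8,24.7,141),1.208))
E
```

```text
(array([0.2169, 0.0007, 0.2958]), array([-0.0015,  0.0003, -0.0133]))
```

Call:
{"op": "jog_arm", "data": {
  "rows": [
    [[0.217,0,0.296,-0.001,0,-0.0135],[0.217,0,0.296,-0.001,0,-0.0135],[0.217,0,0.296,-0.001,0,-0.0135],[0.217,0,0.296,-0.001,0,-0.0135],[0.217,0,0.296,-0.001,0,-0.0135]]
  ]
}}

```text
time_s: 5.98
eef_pos: [536.6, 24.5, 143.3]
ee_rot: [0.001, 0.823, 0.568, 0.001]
force: [-0.8, -0.8, -1.9]
grip_width: 0.13
```

```bash
python3 - <<'E'
from h import *
s=ctrl.sense();print(s['time_s'],s['eef_pos'],s['ee_rot'],s['grip_width'],s['force'],abs(s['dq']).max())
im=capture('wrist')[:,:,::-1];cv2.imwrite('pics/w6.png',im)
cv2.imwrite('pics/w6z.png',cv2.resize(im[40:240,230:400],None,fx=3,fy=3,interpolation=2))
E
```

```text
5.9833 [536.63973477  24.4649189  143.2928622 ] [1.18474756e-03 8.22985190e-01 5.68061112e-01 7.39544426e-04] 0.13024270315414588 [-0.76739355 -0.79283553 -1.87730567] 0.012611808934595948
```

View pics/w6.png

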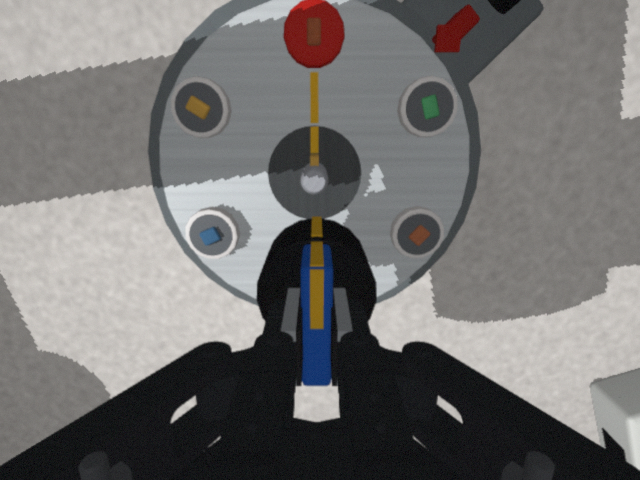

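View pics/w6z.png

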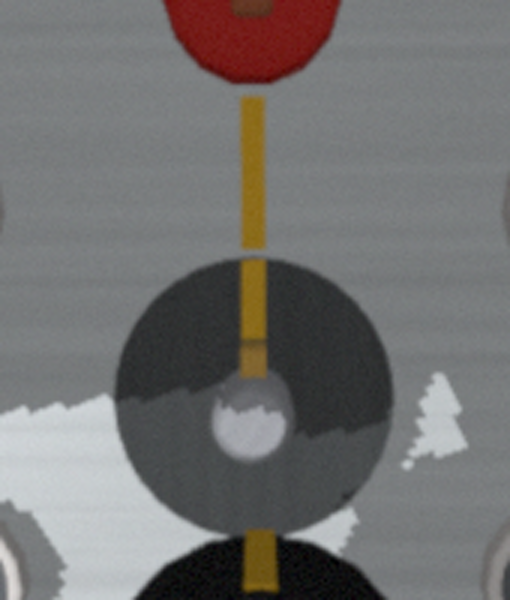

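```bash
python3 - <<'E'
from h import *
s=ctrl.sense()
P=lambda x,y:(230+(x+.5)/3-.5,40+(y+.5)/3-.5)
sh=onz('wrist',P(249.5,424),82,s);co=[onz('wrist',P(*p),52,s) for p in((116,396),(393,396),(254,258),(254,535))]
cc=sum(co)/4
print(sh,cc,np.linalg.norm(co[0]-co[1]),np.linalg.norm(co[2]-co[3]))
a=onz('wrist',P(253,97),42,s);b=onz('wrist',P(253.5,247),42,s);k=onz('wrist',P(254,345),74,s)
for p,q in((a,b),(a,cc),(b,cc),(k,sh)): d=p-q;print(np.arctan2(d[1],d[0]))
Rm=rot(s).as_matrix();m=Rm[:,0];print('psi',np.arctan2(m[1],m[0]),Rm[:,2])
D=onz('wrist',(314.5,33),52,s);I=onz('wrist',(436,51),46,s)
for p in(D,I): d=p-cc;print(np.hypot(*d[:2]),np.arctan2(d[1],d[0]))
for A in(sh,cc): print(A-Rm@[0.9,-.2,0])
E
```

```text
[550.70820156  67.2736001   82.        ] [551.8319528   67.81768027  52.        ] 59.260137693705005 58.81894404965515
1.2105917899843766
1.21190020375928
1.213141192175372
1.1473502759384662
psi 1.2081513499772494 [ 0.00320042 -0.00106954 -0.99999431]
79.72136566604415 1.206775548096805
102.09962890389737 0.4131358916356459
[550.57591925  66.36118513  82.00055251]
[551.69967048  66.9052653   52.00055251]
```

```bash
python3 - <<'E'
from h import *
print(plan((551.25,66.3,140),1.211))
E
```

```text
(array([ 0.295 , -0.0085,  0.0235]), array([ 0.0021, -0.0001, -0.0018]))
```

Call:
{"op": "jog_arm", "data": {
  "rows": [
    [[0.295,-0.0085,0.01,0.002,0,-0.002],[0.295,-0.0085,0.01,0.002,0,-0.002],[0.295,-0.0085,0.01,0.002,0,-0.002],[0.295,-0.0085,0.01,0.002,0,-0.002],[0.295,-0.0085,0.01,0.002,0,-0.002],[0.295,-0.0085,0.01,0.002,0,-0.002],[0.295,-0.0085,0.01,0.002,0,-0.002],[0.295,-0.0085,0.01,0.002,0,-0.002]]
  ]
}}

```text
time_s: 6.7
eef_pos: [550.7, 66.8, 141.0]
ee_rot: [-0.001, 0.822, 0.569, -0.0]
force: [1.0, -0.6, -1.1]
grip_width: 0.124
```

```bash
python3 - <<'E'
from h import *
s=ctrl.sense();print(s['time_s'],s['eef_pos'],s['force'],s['grip_width'])
print(plan((551.25,66.3,131),1.211))
im=capture('wrist')[:,:,::-1];cv2.imwrite('pics/w7.png',im)
im=capture('side')[:,:,::-1];cv2.imwrite('pics/s7.png',cv2.resize(im[150:260,260:400],None,fx=5,fy=5,interpolation=2))
E
```

```text
6.7 [550.73096532  66.77841679 140.95399243] [ 1.04041881 -0.62846854 -1.08201527] 0.12424305100945543
(array([-0.0018,  0.0045,  0.0664]), array([-0.001 ,  0.    ,  0.0004]))
```

View pics/w7.png

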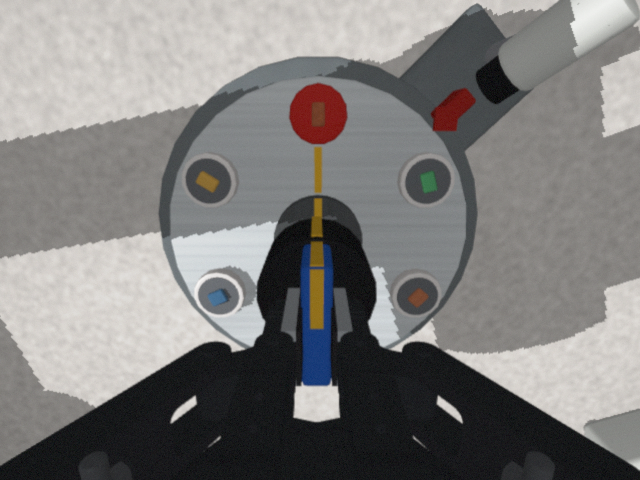

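View pics/s7.png

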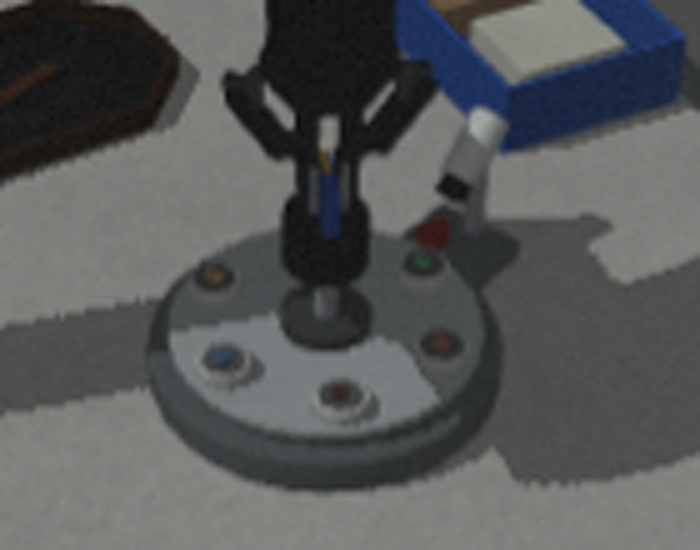

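```bash
python3 - <<'E'
from h import *
s=ctrl.sense()
w=lambda p:onz('wrist',p,52,s)
print((w((208.5,181))+w((417,296)))/2,(w((428,181))+w((219,294)))/2)
e=w((317.5,196)); d=np.array([.352,.936,0]);print(e-30*d, w((318.5,113.5))-81*d)
l,r=w((275,238)),w((360.5,238));print((l+r)/2)
E
```

```text
[551.41976823  67.10426189  52.        ] [551.93745442  67.70031284  52.        ]
[551.39250237  68.04339554  52.        ] [551.66563099  67.42377569  52.        ]
[552.13851214  69.35548017  52.        ]
```

Call:
{"op": "jog_arm", "data": {
  "rows": [
    [[0.001,0.004,0.06,-0.001,0,0],[0.001,0.004,0.06,-0.001,0,0],[0.001,0.004,0.06,-0.001,0,0],[0.001,0.004,0.06,-0.001,0,0]]
  ]
}}

```text
time_s: 7.13
eef_pos: [551.3, 67.2, 131.7]
ee_rot: [-0.0, 0.822, 0.57, -0.0]
force: [0.3, -0.1, -1.8]
grip_width: 0.125
```

```bash
python3 - <<'E'
from h import *
s=ctrl.sense();print(s['time_s'],s['eef_pos'],s['force'],s['wrist_torque'],s['grip_width'])
print(plan((551.5,66.6,124),1.211))
E
```

```text
7.1333 [551.30699765  67.24961204 131.65007874] [ 0.3315808  -0.12984554 -1.80478641] [-0.0179582   0.02258028  0.03184864] 0.12531342847668545
(array([-0.0036,  0.0027,  0.051 ]), array([-0.0003,  0.0001,  0.0009]))
```

Lower gently past the shaft tip (contact would be at TCP ≈128).

Call:
{"op": "jog_arm", "data": {
  "rows": [
    [[-0.003,0.002,0.02,0,0,0],[-0.003,0.002,0.035,0,0,0],[-0.003,0.002,0.05,0,0,0],[-0.003,0.002,0.05,0,0,0]]
  ]
}}

```text
time_s: 7.47
eef_pos: [551.2, 66.7, 123.8]
ee_rot: [-0.0, 0.822, 0.57, -0.0]
force: [0.8, -0.4, -1.6]
grip_width: 0.122
```

```bash
python3 - <<'E'
from h import *
s=ctrl.sense();print(s['time_s'],s['eef_pos'],s['force'],s['wrist_torque'],s['grip_width'])
print(plan((551.5,66.6,118),1.211))
E
```

```text
7.4667 [551.24808044  66.7298618  123.78483764] [ 0.75282336 -0.41499162 -1.572806  ] [-0.01714553  0.0110093   0.03443252] 0.1224294910520915
(array([-0.0002,  0.0019,  0.0386]), array([-0.0005,  0.0002,  0.0009]))
```

Call:
{"op": "jog_arm", "data": {
  "rows": [
    [[0,0.001,0.02,0,0,0],[0,0.001,0.035,0,0,0],[0,0.001,0.05,0,0,0],[0,0.001,0.06,0,0,0],[0,0.001,0.06,0,0,0]]
  ]
}}

```text
time_s: 7.88
eef_pos: [551.5, 66.7, 114.9]
ee_rot: [-0.0, 0.822, 0.57, -0.0]
force: [-0.4, 0.6, -1.4]
grip_width: 0.123
```

```bash
python3 - <<'E'
from h import *
s=ctrl.sense();print(s['time_s'],s['eef_pos'],s['force'],s['wrist_torque'],s['grip_width'])
print(plan((551.5,66.6,103),1.211))
E
```

```text
7.8833 [551.46004843  66.68938049 114.91677887] [-0.43954792  0.63210845 -1.40430278] [-0.01013307  0.07039549 -0.01988168] 0.12268846836129094
(array([-0.0005,  0.0005,  0.0794]), array([-0.0004,  0.0001,  0.0008]))
```

Call:
{"op": "jog_arm", "data": {
  "rows": [
    [[0,0,0.025,0,0,0],[0,0,0.05,0,0,0],[0,0,0.075,0,0,0],[0,0,0.09,0,0,0],[0,0,0.1,0,0,0],[0,0,0.1,0,0,0]]
  ]
}}

```text
time_s: 8.38
eef_pos: [551.5, 66.7, 99.9]
ee_rot: [-0.0, 0.822, 0.57, -0.0]
force: [0.5, -0.3, -2.3]
grip_width: 0.128
```

```bash
python3 - <<'E'
from h import *
s=ctrl.sense();print(s['time_s'],s['eef_pos'],s['force'],s['wrist_torque'],s['grip_width'])
E
```

```text
8.3833 [551.47688778  66.6545992   99.92093044] [ 0.52090684 -0.33891718 -2.33620278] [-0.0107307   0.03475231  0.01705928] 0.12849791492531817
```

Call:
{"op": "jog_arm", "data": {
  "rows": [
    [[0,0,0.01,0,0,0],[0,0,0.018,0,0,0],[0,0,0.018,0,0,0],[0,0,0.018,0,0,0]]
  ]
}}

```text
time_s: 8.72
eef_pos: [551.8, 66.6, 98.1]
ee_rot: [0.0, 0.822, 0.57, 0.0]
force: [-2.8, 0.3, 4.4]
grip_width: 0.126
```

```bash
python3 - <<'E'
from h import *
s=ctrl.sense();print(s['time_s'],s['eef_pos'],s['force'],s['wrist_torque'],s['grip_width'])
im=capture('side')[:,:,::-1];cv2.imwrite('pics/s8.png',cv2.resize(im[150:260,260:400],None,fx=5,fy=5,interpolation=2))
im=capture('wrist')[:,:,::-1];cv2.imwrite('pics/w8.png',im)
E
```

```text
8.7167 [551.79621181  66.64298311  98.11803703] [-2.79521311  0.34195368  4.37573238] [-0.04079008  0.28205224 -0.01435202] 0.12624081337606136
```

View pics/s8.png

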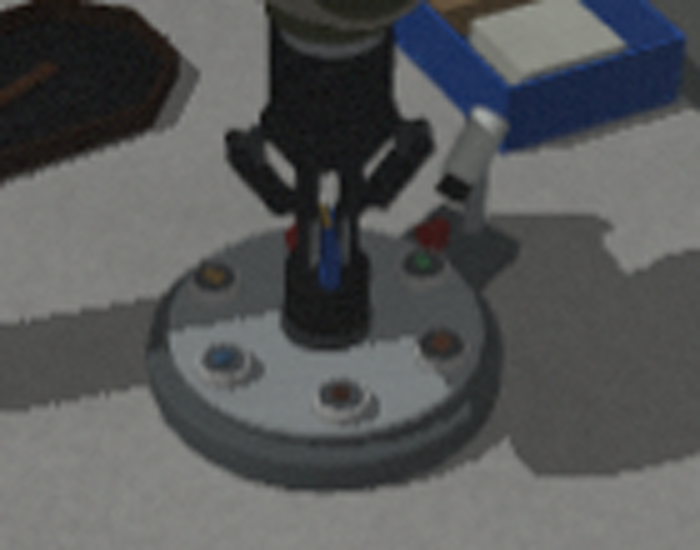

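View pics/w8.png

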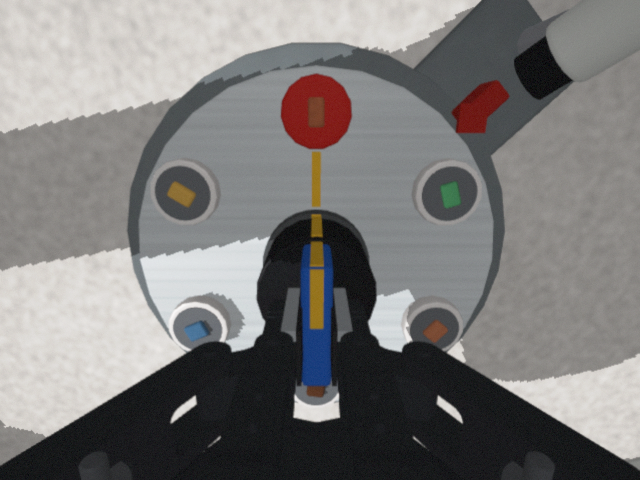

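Call:
{"op": "jog_arm", "data": {
  "rows": [
    [[0,0,0,0,0,0.04],[0,-0.001,0,0,0,0.08],[0,-0.001,0,0,0,0.12],[0,-0.002,0,0,0,0.16],[0,-0.002,0,0,0,0.2],[0.001,-0.002,0,0,0,0.24],[0.001,-0.002,0,0,0,0.28],[0.001,-0.003,0,0,0,0.3]]
  ]
}}

```text
time_s: 9.48
eef_pos: [551.2, 67.3, 98.1]
ee_rot: [-0.0, 0.933, 0.361, 0.0]
force: [-2.5, 1.8, 6.5]
grip_width: 0.126
```

```bash
python3 - <<'E'
from h import *
s=ctrl.sense();print(s['time_s'],s['eef_pos'],s['force'],s['wrist_torque'],s['grip_width'],s['joints'])
im=capture('wrist')[:,:,::-1];cv2.imwrite('pics/w9.png',im)
E
```

```text
9.4833 [551.17995831  67.25762829  98.14560953] [-2.45390107  1.84454809  6.48725715] [0.22272499 0.49252247 0.08819912] 0.12617083558438744 [-8.97432492e-02  5.15188696e-01  1.57079454e+00  3.83857177e-04
  1.05561378e+00  7.42636540e-01]
```

View pics/w9.png

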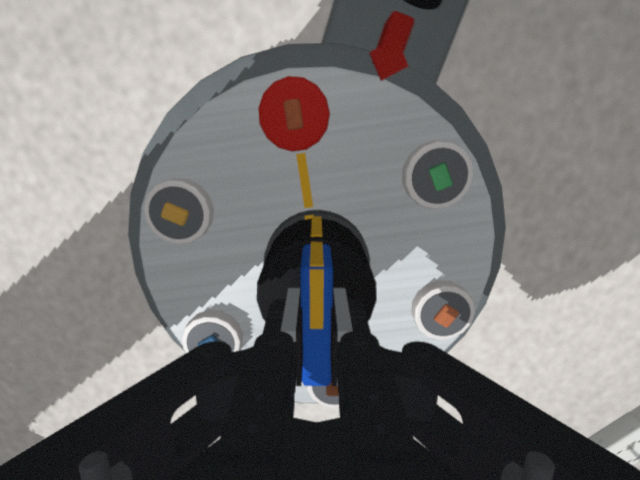

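```bash
cat >> h.py <<'E'
def ang(s,red,tip,A=(551.7,67.5)):
    D=onz('wrist',red,52,s)[:2]-A; I=onz('wrist',tip,46,s)[:2]-A
    m=rot(s).as_matrix()[:,0]
    return dict(red=(np.hypot(*D),np.arctan2(D[1],D[0])),idx=(np.hypot(*I),np.arctan2(I[1],I[0])),psi=np.arctan2(m[1],m[0]))
E
python3 - <<'E'
from h import *
s=ctrl.sense(); print(ang(s,(294,114),(381,80))); print(onz('wrist',(381,80),46,s))
E
```

```text
{'red': (np.float64(80.4066439894068), np.float64(0.8749609130821694)), 'idx': (np.float64(101.02054775874342), np.float64(0.41411452763646556)), 'psi': np.float64(0.737401104504453)}
[644.18158142 108.14859368  46.        ]
```

Call:
{"op": "jog_arm", "data": {
  "rows": [
    [[0,0,0,0,0,0.04],[0,-0.001,0,0,0,0.08],[0,-0.001,0,0,0,0.12],[0,-0.001,0,0,0,0.16],[0,-0.001,0,0,0,0.2],[0.001,-0.002,0,0,0,0.24],[0.001,-0.002,0,0,0,0.27],[0.001,-0.002,0,0,0,0.27]]
  ]
}}

```text
time_s: 10.2
eef_pos: [551.0, 67.9, 98.2]
ee_rot: [-0.0, 0.988, 0.157, -0.0]
force: [-3.0, 3.2, 7.2]
grip_width: 0.122
```

```bash
python3 - <<'E'
from h import *
s=ctrl.sense();print(s['time_s'],s['eef_pos'],s['force'],s['wrist_torque'],s['grip_width'])
im=capture('wrist')[:,:,::-1];cv2.imwrite('pics/w10.png',im)
E
```

```text
10.2 [550.99885237  67.87880707  98.15042495] [-2.96230293  3.22425964  7.24875596] [0.47247953 0.61115783 0.00781169] 0.12155448988919296
```

View pics/w10.png

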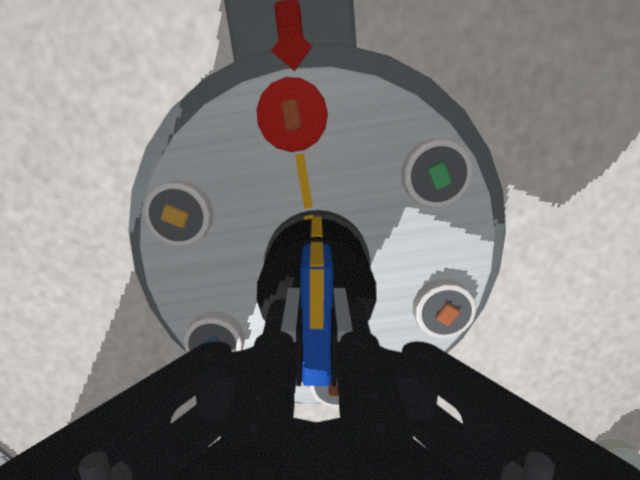

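```bash
python3 - <<'E'
from h import *
s=ctrl.sense(); print(ang(s,(292,115),(295,69)))
E
```

```text
{'red': (np.float64(80.24030946266102), np.float64(0.4658800754880907)), 'idx': (np.float64(101.45558188852051), np.float64(0.4194594840750801)), 'psi': np.float64(0.3164883243433551)}
```

Call:
{"op": "jog_arm", "data": {
  "rows": [
    [[0,0,0,0,0,0.015],[0,0,0,0,0,0.032],[0,0,0,0,0,0.032],[0,0,0,0,0,0],[0,0,0,0,0,-0.025],[0,0,0,0,0,-0.025],[0,0,0,0,0,-0.025]]
  ]
}}

```text
time_s: 10.83
eef_pos: [551.6, 67.4, 98.1]
ee_rot: [0.0, 0.984, 0.177, 0.001]
force: [-1.3, 0.4, 6.7]
grip_width: 0.125
```

```bash
python3 - <<'E'
from h import *
s=ctrl.sense();print(s['time_s'],s['eef_pos'],s['force'],s['wrist_torque'],s['grip_width'])
im=capture('wrist')[:,:,::-1];cv2.imwrite('pics/w11.png',im)
E
```

```text
10.8333 [551.56509225  67.35711007  98.12207672] [-1.30586726  0.37966154  6.69257757] [0.09269398 0.10204755 0.04809264] 0.1246512623489809
```

View pics/w11.png

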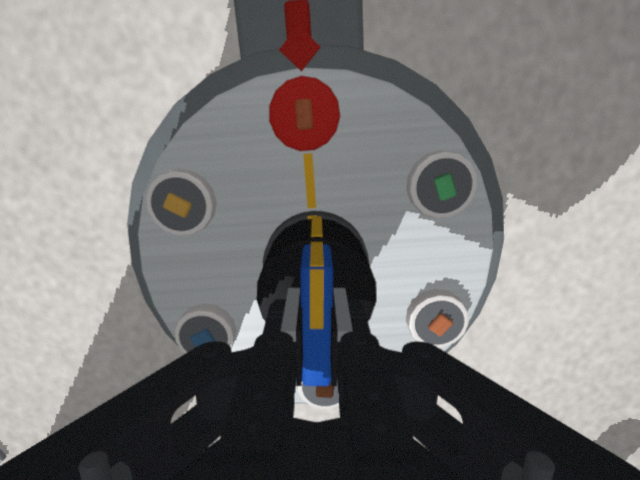

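```bash
python3 - <<'E'
from h import *
s=ctrl.sense(); print(ang(s,(304.5,114),(302.5,70)))
E
```

```text
{'red': (np.float64(80.36439148757067), np.float64(0.4181574348639792)), 'idx': (np.float64(101.05236095501775), np.float64(0.4148780816423886)), 'psi': np.float64(0.35495514425543157)}
```

Call:
{"op": "jog_arm", "data": {
  "rows": [
    [[0,0,-0.01,0,0,0],[0,0,-0.01,0,0,0],[0,0,-0.01,0,0,0],[0,0,-0.01,0,0,0],[0,0,-0.01,0,0,0],[0,0,-0.01,0,0,0]]
  ],
  "jaw": -0.3
}}

```text
time_s: 11.38
eef_pos: [551.1, 67.3, 99.1]
ee_rot: [0.0, 0.984, 0.177, -0.0]
force: [0.8, 1.4, -0.2]
grip_width: 0.646
```

Call:
{"op": "jog_arm", "data": {
  "rows": [
    [[0,0,-0.08,0,0,0],[0,0,-0.2,0,0,0],[0,0,-0.4,0,0,0],[0,0,-0.6,0,0,0],[-0.1,0,-0.8,0,0,0],[-0.2,0,-0.8,0,0,0],[-0.2,0,-0.8,0,0,0]]
  ]
}}

```text
time_s: 11.97
eef_pos: [522.2, 56.4, 220.7]
ee_rot: [0.0, 0.984, 0.177, 0.001]
force: [-0.8, -0.0, -0.4]
grip_width: 0.65
```

```bash
python3 - <<'E'
from h import *
s=ctrl.sense();print(s['time_s'],s['eef_pos'],s['force'],s['grip_width'])
im=capture('wrist')[:,:,::-1];cv2.imwrite('pics/w12.png',im)
im=capture('side')[:,:,::-1];cv2.imwrite('pics/s12.png',cv2.resize(im[150:260,260:400],None,fx=5,fy=5,interpolation=2))
E
```

```text
11.9667 [522.2193222  56.4174207 220.7318545] [-0.81844629 -0.00207114 -0.40038903] 0.6496642315868395
```

View pics/w12.png

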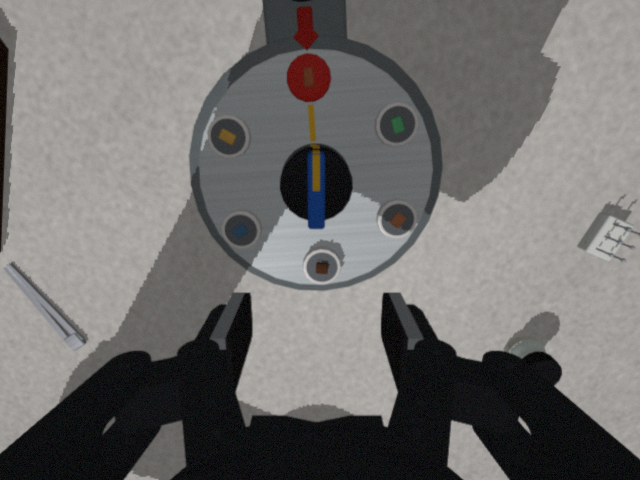

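View pics/s12.png

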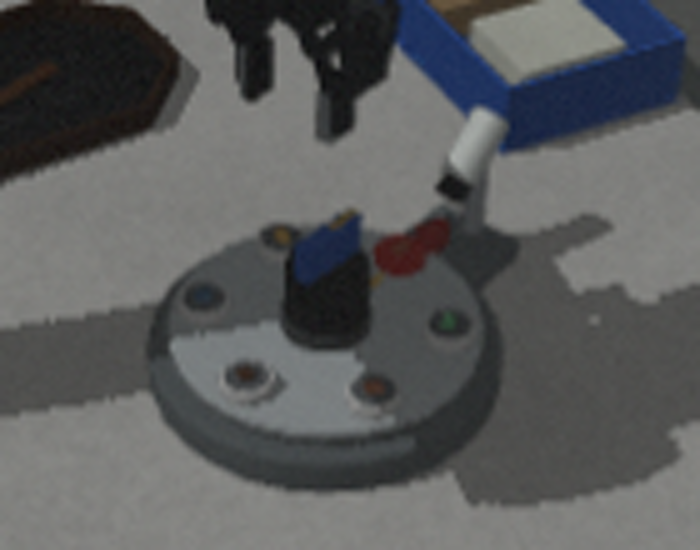

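```bash
python3 - <<'E'
from h import *
s=ctrl.sense(); print(ang(s,(308.5,77.5),(307,49)))
a=onz('wrist',(316,154),120,s);b=onz('wrist',(316,228),120,s);d=a-b
print((a+b)/2,np.hypot(*d[:2]),np.arctan2(d[1],d[0]),abs(s['dq']).max())
print(order.finish_job())
E
```

```text
{'red': (np.float64(80.2261468086627), np.float64(0.42433751084879223)), 'idx': (np.float64(101.50266216420233), np.float64(0.42152645419514745)), 'psi': np.float64(0.35573081631985015)}
[553.10727075  67.54462868 120.        ] 50.15456202064358 0.3561954628056659 0.03181960014781865
the job is handed in; nothing more can be done
None
```

The knob is on the keyed shaft and the carousel is turned to the red arrow. I let go, lifted clear and handed the job in at about 12 s of the 45 s allowed. No verdict came back, so this is based on my own checks.

- **Seating:** I took the larger knob by its blue bar and lowered it over the shaft and key. The only contact force appeared at the collar: the tool stopped at 98.1 mm, against 98.2 mm expected. After letting go it stood upright, down on the collar in the side picture.
- **Turning:** I turned it clockwise about 0.8 rad, then backed off a little to take out the key's play. The red dish measured about 0.003 rad from the arrow both before and after release (limit 0.12).
- **Slot against key:** about 0.07 rad apart at the end (limit 0.25). It was about 0.15 rad while I was turning, more than the stated play of 6 degrees (0.105 rad), probably from give in the grip or measuring error.
- **Bystanders:** the ones in the last wrist picture (pin block, jar, tweezers and part of the tray) looked undisturbed. I did not measure their positions, or look again at the magnifier and brush.
- **Disagreements:** the top and wrist cameras put the carousel's axis up to about 3 mm apart, so I went by the wrist camera. The last picture also put the knob's bar about 1.4 mm from that axis (limit 4 mm).

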